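# Shift and pin a gated changeover lever

## Task

The bench changeover unit still stands on vent. Work its lever through the S-shaped gate right to the far end of the slot (vacuum), which brings the eye of the lock arm on the unit's left side in front of the hole in the side plate; then lock it there by pushing the loose bent steel lock pin from outside through both the eye and the hole until it is fully home, its bend against the arm. Leave the other things on the bench where they stand.

Things in the scene. Friction and masses are not known exactly. Their poses are not given: they have to be found in the camera images.
- unit: the changeover unit, fixed: grey box, bare metal gate plate on top and side plate on its left, round gauge in its front; foot plate 190 x 110 mm, body 168 x 110 mm, 118 mm tall, three brass tube tails out of the back to x = 113 mm. Origin: centre of the underside, on the bench; x from its front to its back (away from the robot at yaw 0), y to its left, z up. Local mm below are in this frame
- gate_center (a point): centre of the gate plate's upper face, axes as the unit's. Slot 15 mm wide in the 6 mm plate; lever stem 10 mm thick. Centre line of the S: from the front in the right lane (y = -18) to x = -13, across to the left lane (y = +18), in it to x = +13, back across to the right lane, in it to the far end. Slot ends at x = -47 and +47. The plate stops the stem everywhere else
- crossing (a joint): sideways position of lever and lock arm, m: 0 = right lane, 0.036 = left lane (towards the unit's +y), about 2 mm of play in a lane. Stays where it is left; about 2 N move it
- swing (a joint): swing of the lever, rad, about an axis along the unit's y, 42 mm above the bench over the unit's centre: 0 = front end (leaning 0.5 rad to the front, vent), 1.0 = far end (leaning 0.5 rad to the back, vacuum). Crossings at 0.325 and 0.675, play about 0.025 each way. Starts in the first right lane, 0 to 0.2. Stays where it is left; 2 to 3 N at the knob move it
- lever_knob (a point): centre of the thickest part (38 mm across) of the lever's black pear-shaped knob, 56 mm long; on the lever 131 mm from the swing axis, 21 mm below the knob's top end; 157 to 173 mm above the bench. Two steel rails run along world y over the back of the bench, at x = 0.64 m, 0.34 and 0.52 m up: keep the wrist in front of them
- lock_eye (a point): centre (mid-thickness) of the 14 mm round eye in the lock arm, a flat dark steel arm 28 mm wide, 10 mm thick, outside the left side plate, that moves with the lever; eye 45 mm from the swing axis, 14 mm from the arm's end, running along the unit's y. The arm's outer face is 5 mm farther to +y: at y = +72 in the right lane, 17 mm outside the side plate
- lock_hole (a point): centre of the mouth of the 14 mm round hole in the 8 mm left side plate, on the plate's outer face: local x = -37, y = +55, z = 68 mm, running along the unit's y, free space inside behind it; axes as the unit's. With the lever at the far end of the slot the eye is in line with it
- lock_pin: bent lock pin, 10 mm round steel rod in an L, about 60 g, lying flat at the start. Origin: on the bench under the bend. Shank 75 mm along its -y from the bend, the last 6 mm tapered to 5 mm; handle 45 mm along its +x; both axes 5 mm above its underside. Starts in one of three places on the left, exchanged with the marker and the boss head
- pin_bend (a point): the bend of the lock pin, where the axes of shank and handle meet
- pin_tip (a point): the tapered end of the lock pin's shank, on its axis, 75 mm from the bend. In eye and hole the shank has 2 mm of slack all round, so a pin let go part way in droops by up to 0.2 rad
- marker: felt marker, 134 mm long along its y, 17 mm thick, lying; bystander
- boss_head: black cast boss head, 69 mm long along its y, 30 x 28 mm, lying; bystander
- conical_flask: small glass conical flask, 80 mm wide, 116 mm tall, close to the unit's right side; bystander
- white_bottle: white screw-cap bottle, 60 mm wide, 124 mm tall, behind the unit; bystander
- reagent_jar: white jar with a red cap, 57 mm wide, 92 mm tall, close to the unit's left side, towards its back; bystander

How it is judged:
By the outcome, as a careful person would: the job done as asked, in the order asked, and still so for the second after the job is handed in, with the robot touching nothing.
It also fails if it takes over 67 s, if anything falls off the work surface, if the arm or the gripper's body presses on something with over 40 N, if the wrist force passes 120 N, or if a joint passes its speed limit or range.

## Robot

A 6-joint arm with a two-finger parallel gripper is mounted at the origin on a cart in front of the work surface, level with it; the furniture and walls round the work are solid. World frame = base frame: x ahead of the robot, y to its left, z up, the work surface at z = 0. Lengths are in mm, angles in rad, forces in N, time in s.
With the tool pointing down it reaches from about 350 to 975 mm from the base axis. Payload 7.1 kg.
Tool frame: the origin (TCP) lies on the front face of the gripper's body, between the roots of the fingers; the fingertips stand 80 mm ahead of it and the grasp point (between the pads) lies 61 mm ahead of it (env.tips_ahead is the distance from the TCP to the fingertips, in mm); z points along the fingers, y is the line along which they close (so a half turn about z gives the same grasp; the last joint's range is limited). The gripper opens to 88 mm and grips with 3 to 60 N. Pads are 20 mm wide; open, the fingers measure 115 mm over their backs; the gripper's body (75 mm by 178 mm) begins 61 mm behind the grasp point.
Start: joints at [1.227, 0.423, 1.63, -0, 1.089, -0.019], TCP at [199.418, 592.316, 302.675] pointing down, gripper open.
Joint ranges: [-3, 3], [-0.9, 2.11], [0.09, 2.58], [-1.31, 4.45], [0.11, 2.69], [-2.54, 2.54]. Speed limits (rad/s): [2.39, 2.39, 3.01, 3.14, 3.14, 3.14].

## Interface

Orientations are given as a unit quaternion [x, y, z, w].
In Python, from station import env, set_gripper, viewer, workorder gives the robot as it stands. Calls block until the motion is done:
- env.reach(position, orientation): joint-space move of the TCP to a pose.
- env.move_l(position, rot=None, rate=150, f_stop=None): straight line of the TCP; rot=None keeps the orientation; rate is the mean speed in mm/s. With f_stop (N) it stops when the force on the tool has changed by that much, and returns True; else False.
- env.move_joints(angles): joint-space move.
- set_gripper(opening): finger opening in mm; the grip force is fixed at half the most; returns when the fingers have stopped.
- env.hold(seconds).
- env.ik(position, orientation): joint angles nearest the present ones, or None.
- env.read_state(): the state.
- viewer.camera(name): name is "scene" or "top"; returns the picture (420x560x3 uint8, blue, green, red); there is no depth.
- viewer.camera_params(name): a dict with "fx", "fy", "cx", "cy" (pixels), "dist" ([k1, k2, p1, p2, k3] as OpenCV has them; the pictures are not rectified), "pose" (4x4, takes a point from camera to world coordinates). Camera axes: x right, y up, looking along -z (the intrinsics and any distortion apply to the point x, -y, -z); pixel columns grow to the right and rows downward; lengths in mm; the calibration is good to about 2 mm. A picture is of the moment at which its call begins. camera_params takes no time and is no camera call.
A pose or a line that the arm cannot do raises env.IKError and nothing moves.
- workorder.sign_off(): hands the job in; it is judged then, once.
The state is a dict: "time_s": time; "qpos": joint angles; "dq": joint speeds; "tau": joint torques, N m; "tool_pos": TCP position; "orientation": TCP orientation; "force": force on the tool from outside, world axes, zero at the start; "wrist_torque": the same for the moment, N m; "width": finger opening in mm; "grip_force": force on a finger pad.
Only numpy, scipy, OpenCV 4.12 (cv2) and the standard library are available. Lean on these libraries where they do the work, as an engineer would, in place of code of your own. Each camera call takes 0.05 s, during which the arm holds its last target. There are 200 camera calls.

## Working session

There is one attempt and no reset: what is moved stays moved. The work goes in short steps, each a Python script; the robot and the scene stay as the last script left them, time stands still between calls to the robot, and variables do not carry over. Pictures are saved under pics/ and viewed, at most 11 in all, crops included, and the job is handed in when it is done.

```bash
ls; mkdir -p pics
cat > h.py <<'E'
import numpy as np, cv2
from station import env,set_gripper,viewer,workorder
from scipy.spatial.transform import Rotation as R
def ray(name,u,v):
    c=viewer.camera_params(name);K=np.array([[c['fx'],0,c['cx']],[0,c['fy'],c['cy']],[0,0,1.]])
    p=cv2.undistortPoints(np.array([[[u,v]]],float),K,np.array(c['dist'],float))[0,0]
    T=np.array(c['pose']);d=T[:3,:3]@np.array([p[0],-p[1],-1]);return T[:3,3],d/np.linalg.norm(d)
def onz(name,u,v,z):
    o,d=ray(name,u,v);return o+d*(z-o[2])/d[2]
def proj(name,P):
    c=viewer.camera_params(name);T=np.array(c['pose']);q=(np.array(P,float)-T[:3,3])@T[:3,:3]
    K=np.array([[c['fx'],0,c['cx']],[0,c['fy'],c['cy']],[0,0,1.]])
    return cv2.projectPoints((q*[1,-1,-1]).reshape(1,3),np.zeros(3),np.zeros(3),K,np.array(c['dist'],float))[0][0,0]
def tri(a,b):
    (o1,d1),(o2,d2)=ray(*a),ray(*b)
    s=np.linalg.lstsq(np.c_[d1,-d2],o2-o1,rcond=None)[0]
    p,q=o1+d1*s[0],o2+d2*s[1];return (p+q)/2,np.linalg.norm(p-q)
E
python3 - <<'E'
from h import *
for n in ['scene','top']:
    cv2.imwrite(f'pics/{n}0.png',viewer.camera(n)); c=viewer.camera_params(n); print(n,c['fx'],np.round(c['pose'],2).tolist(),c['dist'])
s=env.read_state();print(s['time_s'],s['orientation'])
E
```

```text
pics
scene 383.39343820871 [[-0.63, 0.36, -0.69, -66.45], [-0.78, -0.29, 0.56, 348.36], [0.0, 0.89, 0.46, 517.03], [0.0, 0.0, 0.0, 1.0]] [-0.02993979  0.          0.          0.          0.        ]
top 442.7440666735217 [[-0.03, 0.99, -0.11, 421.95], [-1.0, -0.03, -0.02, -142.13], [-0.02, 0.11, 0.99, 1069.52], [0.0, 0.0, 0.0, 1.0]] [-0.07451846  0.          0.          0.          0.        ]
0.1 [ 1.61681830e-01  9.86842692e-01 -6.86093781e-04 -1.25276368e-04]
```

View pics/scene0.png

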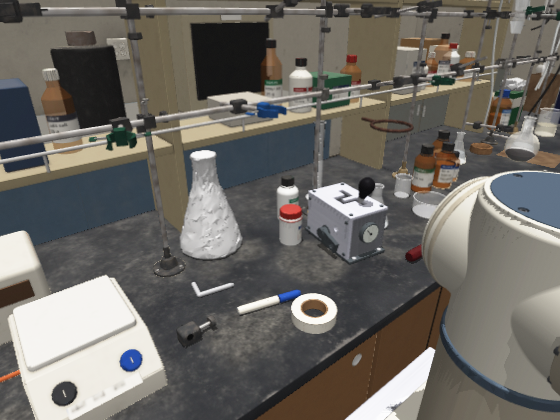

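View pics/top0.png

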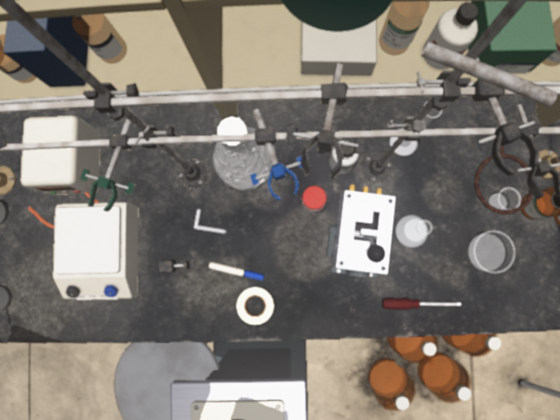

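The top view shows the unit's plate corners at about (345,191), (396,197), (387,274), (337,268), with the knob at (376,253). The pin runs from its bend at about (196,227) to its tip at (225,232), with the handle end at (199,210). I'll enlarge both and segment them.

Run:
```python
from h import *
t=cv2.imread('pics/top0.png');s=cv2.imread('pics/scene0.png')
a=cv2.resize(t[180:285,320:420],(400,420),interpolation=cv2.INTER_CUBIC)
b=cv2.resize(s[170:265,300:395],(400,400),interpolation=cv2.INTER_CUBIC);b=cv2.copyMakeBorder(b,0,20,0,0,0)
c=cv2.resize(t[200:245,180:240],(240,180),interpolation=cv2.INTER_CUBIC)
d=cv2.resize(s[275:305,185:240],(330,180),interpolation=cv2.INTER_CUBIC)
o=np.zeros((600,800,3),np.uint8);o[:420,:400]=a;o[:420,400:]=b;o[420:,:240]=c;o[420:,260:590]=d
cv2.imwrite('pics/z0.png',o)
def big(m):
    n,l,st,ce=cv2.connectedComponentsWithStats(m.astype(np.uint8));i=1+np.argmax(st[1:,4]);return (l==i),st[i],ce[i]
# plate
g=t.min(2).astype(int);roi=np.zeros(g.shape,bool);roi[180:285,325:410]=1
m,st,ce=big((g>150)&roi);h=cv2.minAreaRect(np.argwhere(m)[:,::-1].astype(np.float32));bx=cv2.boxPoints(h);print('plate',st,np.round(bx,1).tolist())
P=np.array([onz('top',*p,118) for p in bx]);print(P.round(0)[:,:2].tolist(),P.mean(0).round(1),[round(np.linalg.norm(P[i]-P[i-1]),1) for i in range(4)], [round(np.arctan2(*(P[i]-P[i-1])[[1,0]]),3) for i in range(4)])
# pin
roi=np.zeros(g.shape,bool);roi[200:245,185:235]=1
m,st,ce=big((g>95)&roi);print('pin',st)
W=np.array([onz('top',x,y,6)[:2] for y,x in np.argwhere(m)])
hull=cv2.minAreaRect(W.astype(np.float32));print(hull,cv2.boxPoints(hull).tolist())
np.save('pinW.npy',W)
```

```text
plate [ 335  190   61   87 3682] [[334.0, 272.0], [343.20001220703125, 188.89999389648438], [396.5, 194.8000030517578], [387.20001220703125, 277.8999938964844]]
[[404.0, -228.0], [583.0, -254.0], [566.0, -370.0], [388.0, -341.0]] [ 485.3 -298.1  118. ] [np.float64(114.1), np.float64(180.7), np.float64(116.5), np.float64(180.6)] [np.float64(1.432), np.float64(-0.149), np.float64(-1.71), np.float64(2.98)]
pin [193 208  34  26 264]
((519.2112426757812, 66.97199249267578), (91.58560943603516, 45.090606689453125), 48.943424224853516) [[472.1337890625, 47.24925231933594], [506.1348876953125, 17.633563995361328], [566.2886962890625, 86.69473266601562], [532.28759765625, 116.3104248046875]]
```

View pics/z0.png

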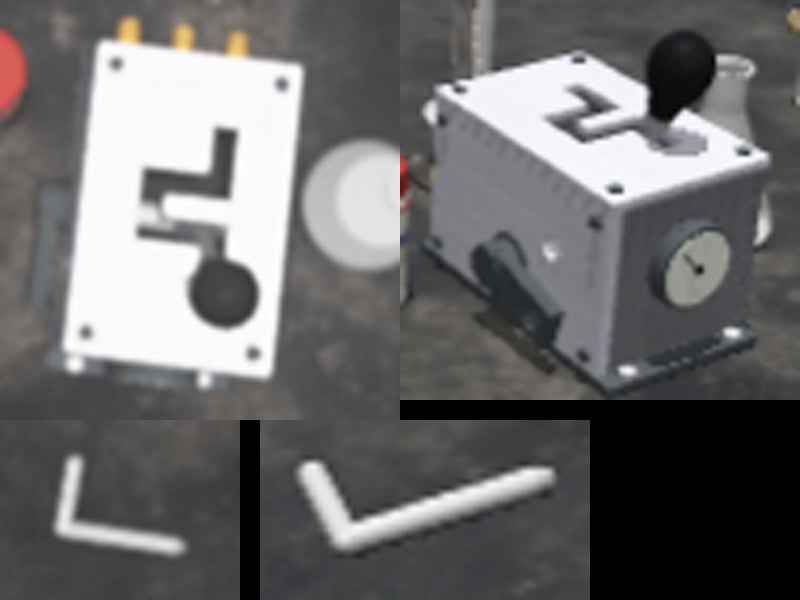

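Crop view: the plate's screws lie at about (116,64), (282,84), (253,353), (85,332) in the 4x top crop. The knob is at (223,292) in the top crop and (682,72) in the scene crop, and the hole at (550,250) in the scene crop. The pin is an L with its handle to +x and its shank to -y. Next I'll turn these into poses.

```bash
cat > est.py <<'E'
from h import *
T=lambda a,b:(320+(a+.5)/4-.5,180+(b+.5)/4-.5)
S=lambda a,b:(300+(a-400+.5)*.2375-.5,170+(b+.5)*.2375-.5)
def zs(a,b,z):return onz('top',*T(a,b),z)
C=[(97,40),(302,64),(272,378),(64,352)];Q=[(116,64),(282,84),(253,353),(85,332)]
for q in (C,Q):
    P=np.array([zs(*p,118) for p in q]);print(P.mean(0).round(1),[round(np.linalg.norm(P[i]-P[i-1]),1) for i in range(4)],
      np.round([np.arctan2(*(P[0]-P[3])[[1,0]]),np.arctan2(*(P[1]-P[2])[[1,0]]),np.arctan2(*(P[0]-P[1])[[1,0]])-np.pi/2,np.arctan2(*(P[3]-P[2])[[1,0]])-np.pi/2],3))
# scene corners: back-left, back-right, front-left, front-right and screws
for n,a,b in [('BL',(97,40),(437,88)),('FL',(64,352),(612,208)),('FR',(272,378),(768,158)),('BR',(302,64),(582,52)),
  ('sBL',(116,64),(460,90)),('sFL',(85,332),(615,188)),('sFR',(253,353),(743,150)),('sBR',(282,84),(578,60)),('knob',(223,292),(681,74))]:
    p,e=tri(('top',*T(*a)),('scene',*S(*b)));print(n,p.round(1),round(e,1))
for n,a,b in [('bend',(195.6,226.8),(198.5,295)),('tip',(225.6,231.8),(233,283.7)),('hend',(198.7,210),(193,282.3))]:
    p,e=tri(('top',*a),('scene',*b));print(n,p.round(1),round(e,1),onz('top',*a,5).round(1),onz('scene',*b,5).round(1))
print('jar',onz('top',314,198,92).round(1))
E
python3 est.py
```

```text
[ 488.8 -298.9  118. ] [np.float64(169.7), np.float64(112.2), np.float64(170.4), np.float64(111.7)] [-0.144 -0.146 -0.145 -0.152]
[ 488.7 -299.   118. ] [np.float64(145.9), np.float64(90.7), np.float64(146.2), np.float64(90.3)] [-0.155 -0.157 -0.149 -0.152]
BL [ 579.4 -257.2  118.6] 4.4
FL [ 413.1 -231.5  116.1] 0.0
FR [ 396.7 -341.5  117.1] 1.6
BR [ 563.7 -367.7  117.9] 2.9
sBL [ 566.7 -265.9  119.2] 1.7
sFL [ 422.9 -243.2  120. ] 1.3
sFR [ 409.1 -332.3  120. ] 1.5
sBR [ 553.8 -355.1  119.1] 0.4
knob [ 440.8 -310.5  160.8] 2.2
bend [519.   93.7   4.2] 0.0 [519.   93.5   5. ] [518.1  94.1   5. ]
tip [504.6  19.9   6.1] 0.8 [504.9  20.4   5. ] [505.5  18.9   5. ]
hend [559.4  85.    7.9] 0.3 [559.9  85.8   5. ] [562.9  83.4   5. ]
jar [ 568.3 -191.5   92. ]
```

```bash
cat >> h.py <<'E'
U=np.array([488.2,-299.,0]);PSI=-.152
RU=R.from_euler('z',PSI)
def w(l):return U+RU.apply(l)
def loc(p):return RU.inv().apply(np.array(p)-U)
def ori(a,yaw=PSI,b=0,spin=0):  # a: tilt wrist to the robot; spin about vertical
    return R.from_euler('z',yaw)*R.from_euler('y',-a)*R.from_euler('z',spin)*R.from_quat([0,1,0,0])
A=.25
def knob(sw,cr):
    t=sw-.5;return np.array([131*np.sin(t),-18+cr,42+131*np.cos(t)])
def tcp(l,o,ahead=61):return w(l)-ahead*o.apply([0,0,1])
def st(tag=''):
    s=env.read_state();o=R.from_quat(s['orientation']);g=np.array(s['tool_pos'])+61*o.apply([0,0,1])
    print(tag,'t',round(s['time_s'],1),'loc',loc(g).round(1),'F',RU.inv().apply(s['force']).round(1),'w',round(s['width'],1),'grip',round(s['grip_force'],1));return loc(g)
E
python3 - <<'E'
from h import *
o=ori(A);q=o.as_quat();print(o.as_matrix().round(2))
k=knob(.148,0);print(k)
for sw,cr in [(0.148,0),(.5,36),(1.02,0)]:print(env.ik(tcp(knob(sw,cr),o),q))
set_gripper(62)
env.reach(tcp(k+[0,0,90],o),q);st()
env.move_l(tcp(k,o),rate=100,f_stop=8);st()
cv2.imwrite('pics/s1.png',np.hstack([viewer.camera('scene')[120:300,250:450],viewer.camera('top')[150:330,300:500]]).repeat(2,0).repeat(2,1))
E
```

```text
[[-0.96  0.15  0.24]
 [ 0.15  0.99 -0.04]
 [-0.25  0.   -0.97]]
[-45.16563842 -18.         164.9677401 ]
[-0.70512648  0.3377031   2.01655664  0.23709479  0.58639613 -2.30852471]
[-0.59587421  0.3545526   1.96173689  0.18738062  0.60691421 -2.15704754]
[-0.60382401  0.47480188  1.80937942  0.18198475  0.63956463 -2.15692809]
 t 4.0 loc [-44.9 -17.6 255. ] F [-0.1  0.6  0.4] w 62.2 grip 0.0
 t 5.0 loc [-44.8 -18.2 165.5] F [ 0.5  0.5 -0.7] w 62.0 grip 0.0
```

View pics/s1.png

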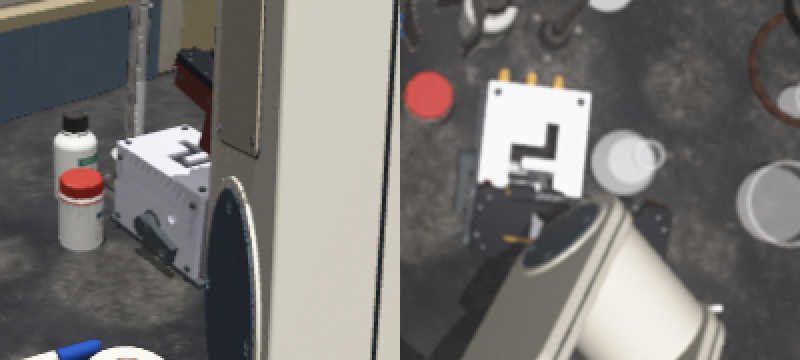

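The arm hides the knob, but the gripper straddles it as commanded and nothing was touched. I'll grip it and go to the first crossing, guided by force.

```bash
cat >> h.py <<'E'
def go(a,b,n=4,rate=60,f=12):
    o=ori(A)
    for s in np.linspace(0,1,n+1)[1:]:
        k=np.array(a)+(np.array(b)-a)*s
        if env.move_l(tcp(knob(*k),o),rate=rate,f_stop=f):print('stop at',k);break
    return st(str(b))
E
python3 - <<'E'
from h import *
set_gripper(20);env.hold(.2);st('grip')
go((.148,0),(.345,0))
E
```

```text
grip t 5.9 loc [-45.1 -18.  165.1] F [-0.3  0.2  2.9] w 36.3 grip 30.0
(0.345, 0) t 6.9 loc [-20.  -18.1 171.6] F [-0.3  0.8  5. ] w 35.9 grip 30.0
```

Run:
```python
from h import *
go((.345,0),(.40,0),n=5,rate=30,f=6)
```

```text
(0.4, 0) t 8.1 loc [-16.2 -17.9 171.8] F [-18.3  -2.6  15.1] w 36.2 grip 30.0
```

Run:
```python
from h import *
go((.40,0),(.335,0),n=1,rate=40,f=40)
go((.335,0),(.335,40),n=4,rate=50,f=10)
```

```text
(0.335, 0) t 8.5 loc [-21.9 -18.1 171.2] F [-3.6 -0.6  5.1] w 35.9 grip 30.0
stop at [ 0.335 40.   ]
(0.335, 40) t 9.8 loc [-21.1  20.4 171.5] F [-1.2 -6.9  0.5] w 36.6 grip 30.0
```

Run:
```python
from h import *
go((.335,37),(.665,37),n=6,rate=60,f=12)
go((.665,37),(.73,37),n=5,rate=30,f=6)
```

```text
(0.665, 37) t 11.4 loc [ 21.7  18.9 171.2] F [2.  2.1 3.3] w 36.0 grip 30.0
(0.73, 37) t 12.7 loc [ 28.9  18.9 169.7] F [-6.4  1.  10.4] w 36.1 grip 30.0
```

Run:
```python
from h import *
go((.73,37),(.69,37),n=1,rate=40,f=40)
go((.69,37),(.69,-4),n=4,rate=50,f=10)
```

```text
(0.69, 37) t 13.0 loc [ 24.4  18.8 170.7] F [-1.5  1.   5.4] w 36.1 grip 30.0
stop at [ 0.69 -4.  ]
(0.69, -4) t 14.3 loc [ 24.5 -19.5 170.6] F [0.2 7.9 7.3] w 36.1 grip 30.0
```

Run:
```python
from h import *
go((.69,0),(1.0,0),n=6,rate=60,f=15)
go((1.0,0),(1.06,0),n=4,rate=30,f=8)
```

```text
(1.0, 0) t 15.9 loc [ 63.1 -18.  157. ] F [4.  1.5 2.7] w 36.2 grip 30.0
(1.06, 0) t 16.9 loc [ 67.5 -18.  154.2] F [-15.3   1.7  24.2] w 35.8 grip 30.0
```

Run:
```python
from h import *
set_gripper(62);st('open')
o=ori(A);p=np.array(env.read_state()['tool_pos'])
env.move_l(p-85*o.apply([0,0,1]),rate=150,f_stop=25);st('up')
print('flask',onz('scene',181,245,5).round(),onz('scene',242,240,5).round(),onz('scene',210,256,5).round(), onz('top',243,188,5).round())
for sp in (np.pi/2,-np.pi/2):
    op=ori(0,-.19,0,sp);ou=ori(0,PSI,0,sp);B=np.array([518.8,93.8,5]);g=B+17*np.array([np.sin(-.19),-np.cos(-.19),0])
    for h in (0,100):print(sp,env.ik(g+[0,0,76.5+h],op.as_quat()))
    for y in (175,100):print(sp,env.ik(tcp([-37,y-17,68],ou,70),ou.as_quat()))
sp=1
op=ori(0,-.19,0,np.pi/2)
q=env.ik(g+[0,0,76.5+120],op.as_quat())
```

```text
open t 17.5 loc [ 69.6 -17.9 152.8] F [ 0.9 -0.5  0.1] w 62.0 grip 0.0
up t 18.2 loc [ 48.3 -17.8 234.7] F [-0.3 -1.4  0.6] w 62.2 grip 0.0
flask [716.  37.   5.] [641. -94.   5.] [628.   5.   5.] [611. -23.   5.]
1.5707963267948966 None
1.5707963267948966 None
1.5707963267948966 None
1.5707963267948966 None
-1.5707963267948966 [ 1.25620417e-01  6.36166018e-01  1.95705591e+00 -4.44089210e-16
  5.48370723e-01  3.15620417e-01]
-1.5707963267948966 [ 1.25620417e-01  4.53944836e-01  1.93657016e+00 -4.44089210e-16
  7.51077655e-01  3.15620417e-01]
-1.5707963267948966 [-3.04963130e-01  5.04523166e-01  2.00808073e+00 -4.44089210e-16
  6.28988758e-01 -1.52963130e-01]
-1.5707963267948966 [-4.50598565e-01  5.19305708e-01  1.97529916e+00 -4.44089210e-16
  6.46987789e-01 -2.98598565e-01]
```

Run:
```python
from h import *
SP=-np.pi/2;op=ori(0,-.19,0,SP)
B=np.array([518.8,93.8,5]);g=B+17*np.array([np.sin(-.19),-np.cos(-.19),0])
env.reach([420,-130,260],op.as_quat())
a=viewer.camera('top')
set_gripper(40)
env.reach(g+[0,0,76.5+70],op.as_quat());st()
b=viewer.camera('scene');c=viewer.camera('top')
f=lambda i,y,x,n:cv2.resize(i[y:y+n,x:x+n],(400,300*n//n),interpolation=cv2.INTER_CUBIC)
Z=lambda i,y,x:cv2.resize(i[y:y+75,x:x+100],(400,300),interpolation=cv2.INTER_CUBIC)
cv2.imwrite('pics/s2.png',np.vstack([np.hstack([Z(a,195,320),Z(b,180,297)]),np.hstack([Z(c,180,300),Z(c,195,170)])]))
```

```text
t 21.6 loc [-29.9 375.3  90.8] F [-0.5  1.   0.9] w 39.9 grip 0.0
```

View pics/s2.png

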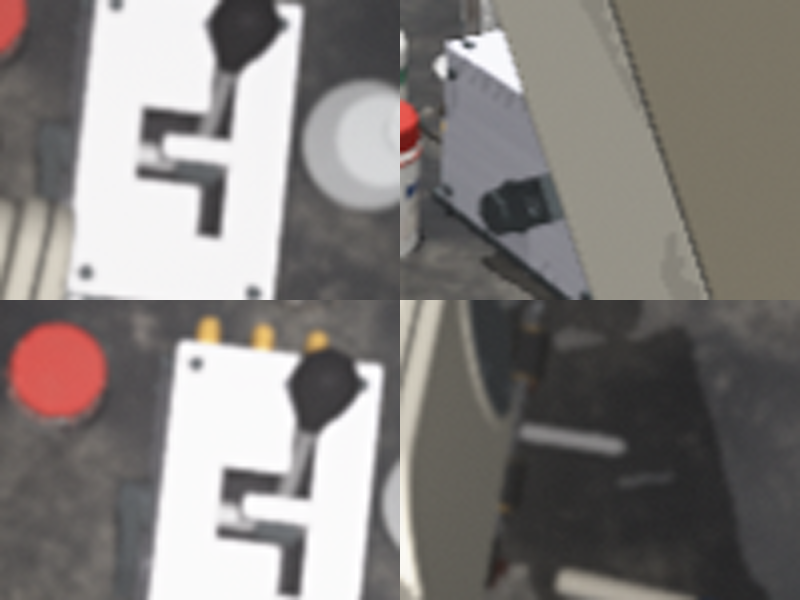

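The lever stands at the far end of the right lane, with its stem running back at about (300,470) in the lower-left crop. The lock arm has swung up towards the hole, and the fingers are over the pin. I'll grasp it now.

Run:
```python
from h import *
op=ori(0,-.19,0,-np.pi/2)
B=np.array([518.8,93.8,5]);g=B+17*np.array([np.sin(-.19),-np.cos(-.19),0])
print(env.move_l(g+[0,0,76.5],rate=80,f_stop=6));st('down')
set_gripper(5);st('grip')
env.move_l(g+[0,0,190],rate=150);st('up')
op=ori(0,PSI,0,-np.pi/2)
env.reach(w([-37,175,0])*[1,1,0]+[0,0,190],op.as_quat());st('pre')
a=viewer.camera('scene');b=viewer.camera('top');cv2.imwrite('pics/raw_s3.png',a);cv2.imwrite('pics/raw_t3.png',b)
s=proj('scene',w([-37,130,115])).astype(int);t=proj('top',w([-37,110,115])).astype(int);print(s,t)
Z=lambda i,c:cv2.resize(cv2.getRectSubPix(i,(110,110),c.astype(float).tolist()),(400,400),interpolation=cv2.INTER_CUBIC)
cv2.imwrite('pics/s3.png',np.hstack([Z(a,s),Z(b,t)]))
```

```text
True
down t 22.6 loc [-30.7 375.7  19.4] F [-1.5  0.4  5.1] w 39.9 grip 2.8
grip t 23.1 loc [-30.3 375.8  19.4] F [ 2.1 -0.   6.1] w 9.8 grip 30.7
up t 24.1 loc [-30.9 375.7 133.3] F [-0.5  0.5 -0.3] w 9.2 grip 30.0
pre t 24.9 loc [-37.1 175.5 128.6] F [ 0.2 -0.3 -0.9] w 9.1 grip 30.0
[309 218] [312 242]
```

View pics/s3.png

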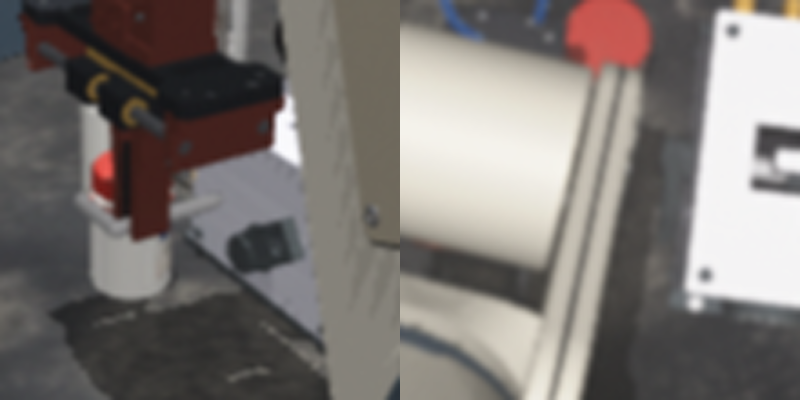

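Run:
```python
from h import *
for n,l in [('tip',[-37,117.5,114.2]),('bend',[-37,192.5,114.2]),('hend',[8,192.5,114.2]),('eye',[-37,72,68]),('armEndT',[-37-14*.82,72,68+14*.57]),('pivot',[0,72,42]),('hole',[-37,55,68]),('FL',[-84,55,118]),('BL',[84,55,118])]:
    p=proj('scene',w(l));print(n,p.round(1),((p-[254,163])*400/110).round())
a=cv2.imread('pics/raw_s3.png')
cv2.imwrite('pics/s4.png',np.hstack([cv2.resize(a[205:265,280:340],(400,400),interpolation=cv2.INTER_CUBIC)]))
```

```text
tip [314.2 217.6] [219. 198.]
bend [285.  225.9] [113. 229.]
hend [274.7 217.2] [ 75. 197.]
eye [329.5 230.4] [275. 245.]
armEndT [332.8 229.6] [286. 242.]
pivot [319.8 233. ] [239. 255.]
hole [335.4 228.6] [296. 239.]
FL [350.  218.1] [349. 200.]
BL [307.5 190.7] [195. 101.]
```

View pics/s4.png

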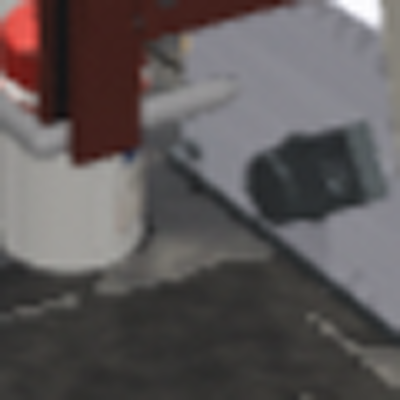

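The tip is at (315,218) against a predicted (314,218), and the arm pivot matches too, so the pin is held straight. I'll lower it and insert with force stops.

```bash
cat >> h.py <<'E'
OP=ori(0,PSI,0,-np.pi/2);AH=75.4
def pin(x,gy,z):return tcp([x,gy,z],OP,AH)
E
python3 - <<'E'
from h import *
X=-36.5
env.move_l(pin(X,165,68),rot=OP.as_quat(),rate=120,f_stop=15);st('low')
print(env.move_l(pin(X,84,68),rate=50,f_stop=6));st('in')
E
```

```text
low t 25.5 loc [-36.4 165.5  82.4] F [ 0.4  0.6 -1.2] w 9.2 grip 30.0
False
in t 27.3 loc [-36.5  84.2  82.4] F [ 0.5  0.1 -0.9] w 9.1 grip 30.0
```

Run:
```python
from h import *
print(env.move_l(pin(-36.5,80,68),rate=30,f_stop=5));st('in')
a=viewer.camera('scene')
cv2.imwrite('pics/s5.png',cv2.resize(a[180:255,280:380],(800,600),interpolation=cv2.INTER_CUBIC))
```

```text
True
in t 27.5 loc [-37.   82.6  82.2] F [1.5 6.  1.8] w 9.0 grip 32.5
```

View pics/s5.png

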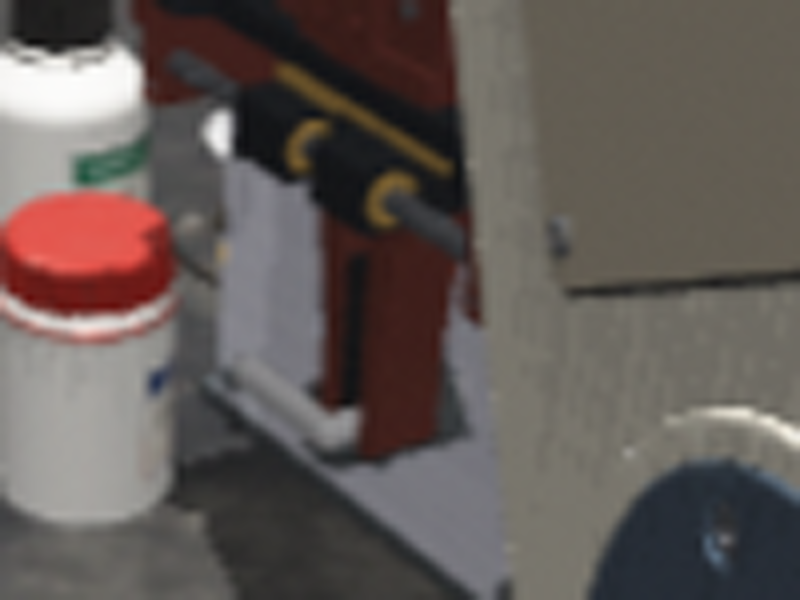

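The finger met the arm's outer face at y = 82.6 as computed, with the shank through the eye. In the picture the bend is at about (335,430) and the handle runs to (235,370). Next I'll release, go up, and push the bend home with closed fingers.

Run:
```python
from h import *
env.move_l(pin(-36.5,84,68),rate=30)
set_gripper(24);st('rel')
env.move_l(pin(-36.5,84,115),rate=100,f_stop=8);st('up')
set_gripper(0)
env.move_l(tcp([-37,122,115],OP,80),rate=120)
env.move_l(tcp([-37,122,54],OP,80),rate=100,f_stop=8);st('beside')
a=viewer.camera('scene')
cv2.imwrite('pics/s6.png',cv2.resize(a[180:255,280:380],(800,600),interpolation=cv2.INTER_CUBIC))
```

```text
rel t 28.3 loc [-36.8  84.2  82.4] F [ 0.3  0.5 -0.9] w 24.0 grip 0.0
up t 28.9 loc [-36.8  84.3 129.4] F [-0.  -0.3  0.6] w 24.0 grip 0.0
beside t 30.7 loc [-37.  122.   73.2] F [ 0.7 -0.4  0.7] w 0.8 grip 0.0
```

View pics/s6.png

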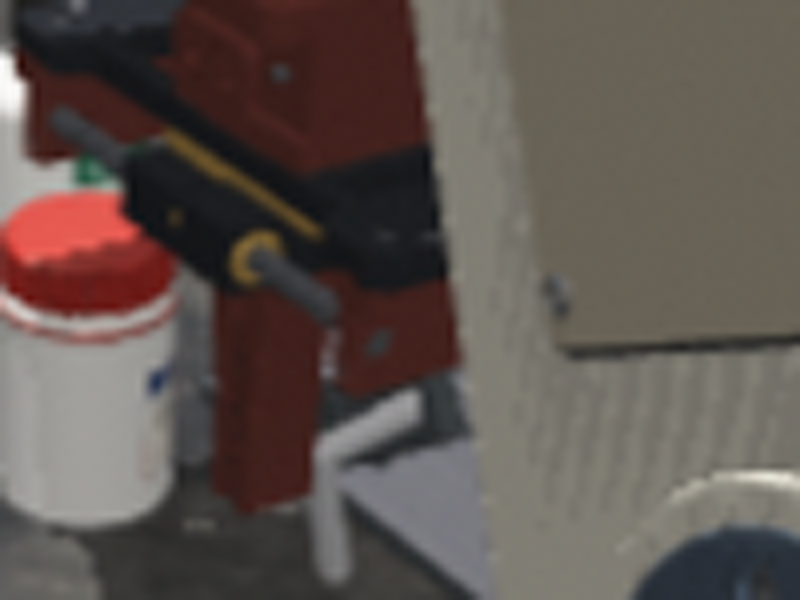

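The handle has turned to hang down. The bend is at (330,445), the shank enters the eye near (420,400), and the fingers stand just outside the bend. Pushing now.

Run:
```python
from h import *
print(env.move_l(tcp([-37,97,54],OP,80),rate=40,f_stop=12));st('p1')
print(env.move_l(tcp([-37,86,54],OP,80),rate=20,f_stop=10));st('p2')
```

```text
False
p1 t 31.5 loc [-37.   97.2  73.4] F [-0.4  5.4  3.4] w 0.5 grip 2.7
True
p2 t 31.9 loc [-37.   93.1  73.5] F [1.7 5.8 4.6] w 0.3 grip 3.1
```

Run:
```python
from h import *
print(env.move_l(tcp([-37,84,54],OP,80),rate=20,f_stop=20));st('p3')
env.hold(.3);st('h')
env.move_l(tcp([-37,125,54],OP,80),rate=100);
env.move_l(tcp([-37,150,150],OP,80),rate=150)
env.reach([330,120,350],OP.as_quat());st('away')
a=viewer.camera('scene');t=viewer.camera('top')
cv2.imwrite('pics/s7.png',np.hstack([cv2.resize(a[180:260,285:365],(400,400),interpolation=cv2.INTER_CUBIC),cv2.resize(t[185:285,310:410],(400,400),interpolation=cv2.INTER_CUBIC)]))
for n,l in [('bend home',[-37,77,68]),('arm pivot',[0,72,42]),('eye face',[-37,72,68])]:print(n,((proj('scene',w(l))-[285,180])*5).round())
```

```text
True
p3 t 32.2 loc [-37.3  92.5  73.6] F [1.7 9.8 5.8] w 0.5 grip 5.4
h t 32.5 loc [-37.3  92.7  73.6] F [0.9 8.6 6. ] w 0.4 grip 4.7
away t 35.0 loc [-219.4  390.   288.7] F [ 0.4 -0.3 -0.8] w 0.5 grip 0.0
bend home [214. 255.]
arm pivot [174. 265.]
eye face [223. 252.]
```

View pics/s7.png

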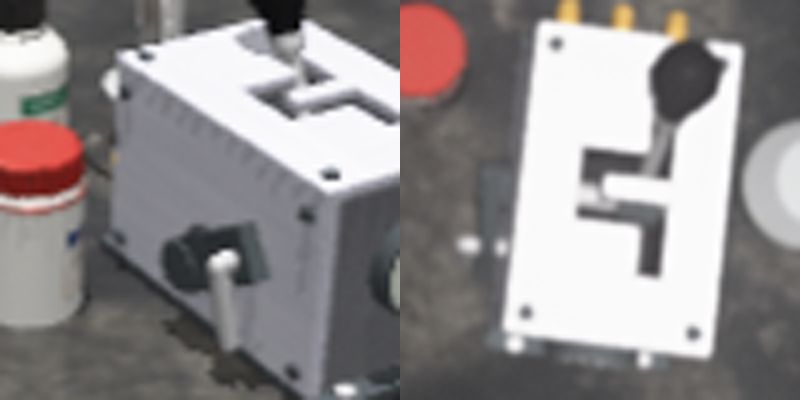

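Run:
```python
from h import *
for u,v,z in [(68,244,70),(101,246,70)]:print(loc(onz('top',310+(u+.5)/4-.5,185+(v+.5)/4-.5,z)).round(1))
p,e=tri(('top',310+68/4,185+244/4),('scene',285+222/5,180+261/5));print(loc(p).round(1),e)
i=cv2.resize(viewer.camera('top')[230:265,315:355],(800,600),interpolation=cv2.INTER_CUBIC)
cv2.imwrite('pics/s8.png',i)
```

```text
[-37.8  76.7  70. ]
[-36.6  58.2  70. ]
[-38.8  74.7  65.1] 1.8637992573734345
```

View pics/s8.png

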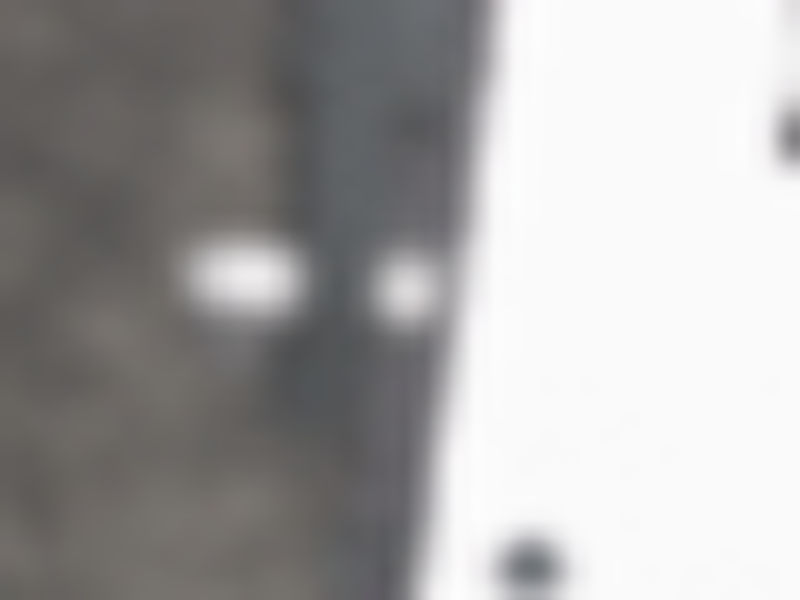

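The bend blob spans 185–305 px and meets the arm's outer face, putting the bend at local y ≈ 76.7 against 77 at home. I'll make one firmer push to rule out a jam, then hand in.

Run:
```python
from h import *
env.reach(tcp([-37,150,150],OP,80),OP.as_quat())
env.move_l(tcp([-37,122,55],OP,80),rate=150,f_stop=8)
env.move_l(tcp([-37,97,55],OP,80),rate=60,f_stop=12)
print(env.move_l(tcp([-37,82,55],OP,80),rate=20,f_stop=22));st('push')
env.move_l(tcp([-37,100,55],OP,80),rate=80);st('back')
env.move_l(tcp([-37,125,55],OP,80),rate=100)
env.move_l(tcp([-37,150,150],OP,80),rate=150)
env.reach([330,120,350],OP.as_quat());st('away')
t=viewer.camera('top');a=viewer.camera('scene')
for n,i,r in [('top',t,(230,265,315,345)),('scene',a,(215,260,315,345))]:
    m=i.min(2)>(170 if n=='top' else 150);s=np.zeros_like(m);s[r[0]:r[1],r[2]:r[3]]=m[r[0]:r[1],r[2]:r[3]]
    k,l,sv,c=cv2.connectedComponentsWithStats(s.astype(np.uint8));print(n,[(x.tolist(),y.round(1).tolist()) for x,y in zip(sv[1:],c[1:]) if x[4]>2])
    if n=='top':
        for x,y in zip(sv[1:],c[1:]):print(loc(onz('top',*y,70)).round(1))
```

```text
True
push t 38.2 loc [-37.3  92.   73.9] F [1.8 8.  3.6] w 0.4 grip 4.3
back t 38.5 loc [-37.1 100.5  74. ] F [-0.1  0.1 -0.5] w 0.6 grip 0.0
away t 40.9 loc [-219.4  390.   288.7] F [ 0.  -0.3  1.4] w 0.4 grip 0.0
top [([336, 230, 9, 35, 241], [340.9, 248.3]), ([325, 244, 5, 4, 15], [326.9, 245.6]), ([334, 245, 3, 4, 8], [335.0, 246.5])]
[-39.7  44.3  70. ]
[-37.7  76.1  70. ]
[-37.4  57.8  70. ]
scene [([327, 230, 5, 4, 16], [329.2, 231.5])]
```

```bash
python3 -c "
from h import *
print(workorder.sign_off())"
```

```text
the job is handed in; nothing more can be done
None
```

I worked the lever through the gate to the far end (vacuum) and pushed the lock pin through the eye and hole until its bend sat against the arm; the job was handed in at about 41 s on the robot's clock, with no verdict returned.

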